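# Load a sensor head into the dark-test box through its sprung flap

### The job

Set the loose sensor head, the one lying on its own away from the blue units, lengthwise on the loading ledge in front of the dark-test box's flap and let go of it. Then take the push bar and push the head through the flap, deep enough that the flap swings fully shut behind it once the bar is drawn out. Lay the bar back flat on the bench, off the box's ledge, and leave everything else as it is.

Things in the scene. Friction and masses are not known exactly. Their poses are not given: they have to be found in the camera images.
- head: Black moulded sensor head to be loaded, a block 91 long (x) x 42 wide (y) x 39 mm high, about 0.12 kg. Origin at the middle of its underside; x along its length (body from -45 to +41 mm, plus a few mm of fittings at +x). Starts flat on the bench. Grasp it across the 42 mm width. Either end may go in first.
- dark_box: Fixed grey dark-test box, 70 mm wide, 75 high, closed but for the mouth in its front. Origin on the bench (z = 0) in the middle of the flap's plane; x points level into the box, y across, z up. A dark steel base plate, 6 mm thick, 124 wide, runs from x = -105 to +163 mm: at x < 0 it is the open loading ledge, behind it the box's floor. Inside 58 mm wide; rear wall at x = +155 mm.
- flap (a joint): Angle (rad) of the black flap filling the mouth, hung from its top edge 60 mm above the bench, 51 mm long; swings inward only. 0 shut, about 1.3 lifted by a head beneath, at most 1.5. A light spring (under 1.5 N at its lower edge) shuts it, unless something lies beneath: the head's rear end must be 50 mm or more beyond the flap's plane.
- push_bar: Loose straight push bar, a plain steel-grey section with black end caps, alike at both ends: 170 long (x) x 30 wide (y) x 34 mm high, about 0.16 kg. Origin at the middle of its underside, x along its length. Starts flat on the bench. Grasp it across the 30 mm width.
- bar_mid (a point): Centre of the push bar, 17 mm above its underside.
- mouth (a point): Middle of the mouth's lower edge, on the ledge's top, 6 mm above the bench. The mouth is 54 mm wide and 56 mm high. Two flared guide cheeks, tops 36 mm above the bench, flank it from x = -30 to -4 mm in the box's frame: about 54 mm apart at the mouth, 72 mm at their outer ends. No walls beside the ledge before them.
- meter: Bystander: yellow and black multimeter, 150 x 74 x 44 mm, flat on the bench near the robot. Origin at the middle of its underside, x along its length.
- tape: Bystander: large roll of brown parcel tape lying flat near the robot, 90 mm across, 48 mm high. Origin at the middle of its underside.
- driver: Bystander: screwdriver, 155 mm long (y), 20 mm thick. Origin at the middle of its underside.

How it is judged:
By the outcome, as a careful person would: the job done as asked, in the order asked, and still so for the second after the job is handed in, with the robot touching nothing.
It also fails if it takes over 67 s, if anything falls off the work surface, if the arm or the gripper's body presses on something with over 40 N, if the wrist force passes 120 N, or if a joint passes its speed limit or range.

### The arm

A 6-joint arm with a two-finger parallel gripper is mounted at the origin on a cart in front of the work surface, level with it; the furniture and walls round the work are solid. World frame = base frame: x ahead of the robot, y to its left, z up, the work surface at z = 0. Lengths are in m, angles in rad, forces in N, time in s.
With the tool pointing down it reaches from about 0.35 to 0.725 m from the base axis. Payload 4.3 kg.
Tool frame: the origin (TCP) lies midway between the tips of the shut fingers; the grasp point (between the pads) lies 19 mm behind it; z points along the fingers, y is the line along which they close (so a half turn about z gives the same grasp; the last joint's range is limited). The gripper opens to 85 mm and grips with 20 to 120 N. Pads are 22 mm wide; open, the fingers measure 114 mm over their backs; the gripper's body (76 mm by 85 mm) begins 54 mm behind the grasp point. The pads swing forward as they close: fully open they stand 13 mm farther back than shut.
Start: joints at [1.22, 0.377, 0.081, 1.274, 0, 1.46], TCP at [0.137, 0.558, 0.231] pointing down, gripper open.
Joint ranges: [-2.72, 2.72], [-0.84, 1.66], [-1.02, 1.22], [-1.77, 2.12], [-1.37, 1.28], [-3.14, 3.14]. Speed limits (rad/s): [2.57, 2.57, 3.14, 3.14, 3.14, 3.14].

### API

Orientations are given as a rotation vector (axis times angle).
In Python, from workcell import * gives the robot as it stands. The module is installed in compiled form; this text tells all that it offers.
- The arm moves only by the tool carry_out, never from a script. Its argument "moves" is a list of rows, each a list of 7 numbers: the shift along the tool's x, y, z in m, then the turn, a rotation vector about the tool's x, y, z in rad, then the opening in per cent of the stroke, from 0 (shut) to 100 (fully open). A call has 1 to 20 rows; each row is the pose to reach, as a shift and turn from the pose commanded when the call began, along the tool's axes at that moment; what a row does not reach only later rows make up. A row lasts 1/12 s, in which the tool goes at most 41.7 mm and 7.16 degrees, less where a joint would pass 70% of its speed; a pose out of reach is approached as far as the arm can. A call with a gripper value outside its range is refused whole. The fingers move at their own pace and stop on an object; "newtons" is the grip in N (left out, the last holds). Time passes only in rows, so rows that repeat a pose let the fingers close. It gives the time, the measured TCP pose, the force, the opening and the grip force at its end, in the units of the state.
- state(): the state, without advancing time (a new reading comes with each control period).
- camera(name): name is "scene" or "top"; returns a dict with "color" (420x560x3 uint8, blue, green, red), "camera_matrix" (3x3 intrinsics, pixels), "dist_coeffs" ([k1, k2, p1, p2, k3] as OpenCV has them; the pictures are not rectified), "R" (3x3) and "t" (3): a world point X has camera coordinates R X + t. Camera axes: x right, y down, z forward; pixel columns grow to the right and rows downward; lengths in m; the calibration is good to about 2 mm. A picture is of the moment at which its call begins. There is no depth.
- job_done(): hands the job in; it is judged then, once.
The state is a dict: "clock": time; "joints": joint angles; "joint_vel": joint speeds; "joint_efforts": joint torques, N m; "ee_pos": TCP position; "eef_rot": TCP orientation; "contact_force": force on the tool from outside, world axes, zero at the start; "torque": the same for the moment, N m; "grip_width": opening from 0.0 (shut) to 1.0 (fully open); "finger_force": force on a finger pad.
Only numpy, scipy, OpenCV 4.12 (cv2) and the standard library are available. Lean on these libraries where they do the work, as an engineer would, in place of code of your own. Each camera call takes 0.05 s, during which the arm holds its last target. There are 200 camera calls.

## Working session

There is one attempt and no reset: what is moved stays moved. The work goes in short steps, Python scripts to look and compute and a tool call to move; the robot and the scene stay as the last step left them, time stands still between calls to the robot, and variables do not carry over. Pictures are saved under pics/ and viewed, at most 10 in all, crops included, and the job is handed in when it is done.

Besides the shell and the picture viewer there is one more tool, called as name([rows], argument=value, ...), one row to a line, values as JSON. carry_out: Moves the arm, as the interface text tells. Its arguments: {"type":"object","properties":{"moves":{"type":"array","items":{"type":"array","items":{"type":"number"}}},"newtons":{"type":"number"}},"required":["moves"]}

```bash
mkdir -p pics; python3 - <<'E'
from workcell import *
import cv2
s=state(); print(s)
for n in("scene","top"):
    c=camera(n); cv2.imwrite(f"pics/{n}0.png",c["color"]); print(n,c["camera_matrix"],c["dist_coeffs"],c["R"],c["t"])
E
```

```text
{'clock': 0.0, 'joints': array([ 1.21968080e+00,  3.78070230e-01,  7.96287011e-02,  1.27440934e+00,
       -3.15218798e-05,  1.46048966e+00]), 'joint_vel': array([ 0.00018036, -0.00021045,  0.00017627,  0.00047864,  0.00093903,
        0.00230128]), 'joint_efforts': array([-9.67671294e-04, -4.63604593e+01,  2.69874144e+01,  2.08772323e-02,
       -1.40831580e-04,  8.84525413e-07]), 'ee_pos': array([0.1369095 , 0.55778258, 0.23035788]), 'eef_rot': array([-0.37729539, -3.11841045,  0.00315264]), 'contact_force': array([ 0.76079411, -0.49038203,  0.44386132]), 'torque': array([-0.04759834, -0.01847014,  0.03083684]), 'finger_force': 0.0, 'grip_width': 0.9987922386475093}
scene [[445.87021832   0.         276.45952652]
 [  0.         445.87021832 208.82891279]
 [  0.           0.           1.        ]] [-0.05569527  0.          0.          0.          0.        ] [[ 0.86959997 -0.49355615  0.01407872]
 [-0.32958565 -0.60145835 -0.72775075]
 [ 0.36765362  0.62821188 -0.68569719]] [-0.3861441   0.14912565  1.11982756]
top [[383.49346486   0.         276.92078157]
 [  0.         383.49346486 218.00363794]
 [  0.           0.           1.        ]] [-0.0564411  0.         0.         0.         0.       ] [[ 0.02946093 -0.99955362 -0.0049604 ]
 [-0.99830972 -0.02917483 -0.05026455]
 [ 0.0500974   0.00643286 -0.99872362]] [-0.05652814  0.41171474  1.16446146]
```

View pics/top0.png

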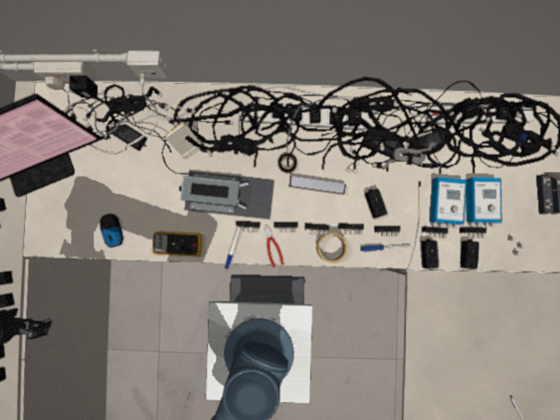

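View pics/scene0.png

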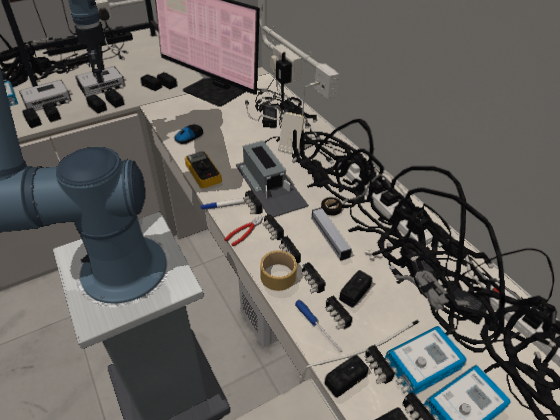

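The top view shows the box at about (212,190) with its ledge to the right (250,197), the bar at (317,184), the lone head at (376,202), tape at (331,246) and driver at (385,247). The scene view shows the box at (270,175), bar at (330,233) and head at (356,288). Next I'll view enlarged crops.

```bash
python3 - <<'E'
import cv2,numpy as np
t=cv2.imread("pics/top0.png")[155:255,170:400]; s=cv2.imread("pics/scene0.png")[130:310,230:385]
cv2.imwrite("pics/topc.png",cv2.resize(t,None,fx=3.4,fy=3.4,interpolation=cv2.INTER_CUBIC))
cv2.imwrite("pics/scenec.png",cv2.resize(s,None,fx=3.3,fy=3.3,interpolation=cv2.INTER_CUBIC))
E
```

```text
(no output)
```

View pics/topc.png

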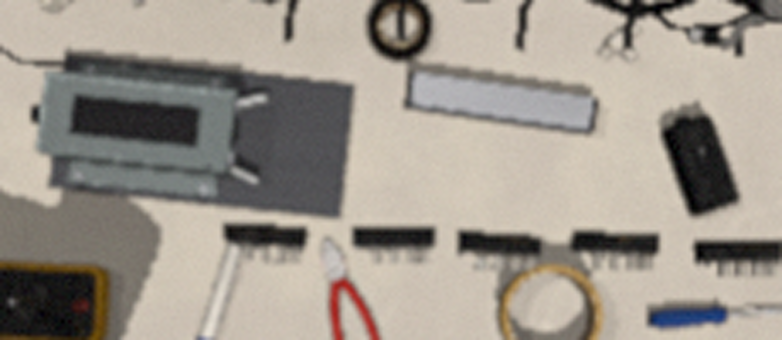

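View pics/scenec.png

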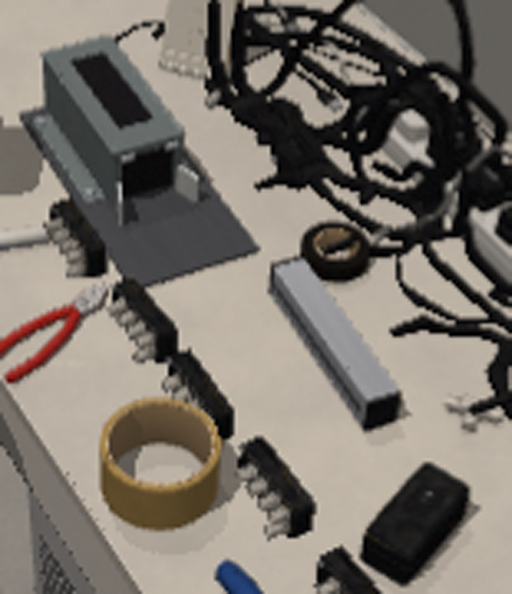

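The top crop shows the ledge's free edge from crop (354,85) to (340,217), which is image (274,180) to (270,219). The bar's top runs from (410,80) to (595,115), and the head is at (700,160) with its fittings at the upper end. The scene crop confirms the mouth faces the bar. Next I'll measure with masks.

```bash
cat > h.py <<'E'
import cv2,numpy as np
from workcell import *
def rays(c,px):
    n=cv2.undistortPoints(np.float32(px).reshape(-1,1,2),c["camera_matrix"],c["dist_coeffs"]).reshape(-1,2)
    d=np.c_[n,np.ones(len(n))]@c["R"]; return -c["R"].T@c["t"],d
def plane(c,px,z):
    o,d=rays(c,px); return (o+d*((z-o[2])/d[:,2])[:,None])[:,:2]
def proj(c,X): return cv2.projectPoints(np.float32(X).reshape(-1,1,3),cv2.Rodrigues(c["R"])[0],c["t"],c["camera_matrix"],c["dist_coeffs"])[0].reshape(-1,2)
def blob(c,mask,seed):
    n,l,st,ce=cv2.connectedComponentsWithStats(mask.astype(np.uint8))
    k=l[seed[1],seed[0]]; m=(l==k).astype(np.uint8)
    return max(cv2.findContours(m,cv2.RETR_EXTERNAL,cv2.CHAIN_APPROX_NONE)[0],key=len).reshape(-1,2),st[k]
def rect(p):
    (cx,cy),(w,h),a=cv2.minAreaRect(np.float32(p*1000)); 
    if w<h: w,h,a=h,w,a+90
    return np.array([cx,cy])/1000,(round(w,1),round(h,1)),a
E
python3 - <<'E'
from h import *
c=camera("top"); im=c["color"].astype(int); g=im.mean(2); hsv=cv2.cvtColor(c["color"],cv2.COLOR_BGR2HSV)
print("px ledge,bar,head,bench",im[200,262],im[184,317],im[205,376],im[210,300])
# ledge
p,st=blob(c,(g<115)&(g>50),(262,200)); print(st)
q=p[(p[:,0]>248)&(p[:,0]<280)]
w=plane(c,q,.006)
R=[]
for sel in (q[:,1]<186)&(q[:,0]<271),(q[:,1]>212)&(q[:,0]<267),(q[:,0]>267)&(q[:,1]>184)&(q[:,1]<214):
    l=cv2.fitLine(np.float32(w[sel]),cv2.DIST_HUBER,0,.01,.01).ravel(); R.append(l); print(sel.sum(),l,np.degrees(np.arctan2(l[1],l[0])))
# bar top
m=(np.abs(im-im[184,317]).max(2)<30); p,st=blob(c,m,(317,184)); print("bar",st,rect(plane(c,p,.034)))
p,st=blob(c,g<75,(376,205)); print("head",st)
for z in (.0,.02,.039): print(rect(plane(c,p,z)))
s=camera("scene"); 
E
```

```text
px ledge,bar,head,bench [87 83 85] [176 175 174] [24 22 25] [185 199 209]
[ 180  170   94   71 2219]
22 [0.11504957 0.99335974 0.5344613  0.01215554] 83.39351
18 [0.07796529 0.99695605 0.4156667  0.0157422 ] 85.52837
29 [ 0.997255   -0.07404345  0.46998194 -0.02386029] -4.2462626
bar [291 141  58  55 731] (array([ 0.55204352, -0.16063594]), (171.2, 165.1), 14.422202110290527)
head [365 189  22  29 405]
(array([ 0.47183807, -0.34721036]), (89.4, 46.0), 20.71828269958496)
(array([ 0.46985245, -0.34222083]), (87.9, 45.2), 20.718294143676758)
(array([ 0.46796609, -0.33748077]), (86.5, 44.5), 20.71828269958496)
```

```bash
python3 - <<'E'
from h import *
def sub(c,pts):
    g=cv2.cvtColor(c["color"],cv2.COLOR_BGR2GRAY)
    return cv2.cornerSubPix(g,np.float32(pts).reshape(-1,1,2),(4,4),(-1,-1),(3,50,.01)).reshape(-1,2)
T,S=camera("top"),camera("scene")
for n,c,pts in (("top",T,[(274,180),(270,218.8),(184.7,209.7),(189.4,169.7)]),("scene",S,[(308,205.4),(275,216)])):
    p=sub(c,pts); w=plane(c,p,.006); print(n,p.round(1).tolist(),w.round(4).tolist())
    e=w[0]-w[1]; print(" edge len",np.linalg.norm(e),"axis deg",np.degrees(np.arctan2(e[0],-e[1])), "mid",(w[0]+w[1])/2)
    if n=="top":
        for a,b in((0,3),(1,2)): d=w[b]-w[a]; print(np.linalg.norm(d),np.degrees(np.arctan2(d[1],d[0])))
for n,c,seed in (("top",T,(317,184)),("scene",S,(330,228))):
    h=cv2.cvtColor(c["color"],cv2.COLOR_BGR2HSV).astype(int); im=c["color"].astype(int)
    p,st=blob(c,(im[...,2]-im[...,0]<8)&(h[...,2]>120),seed); print("bar",n,st,rect(plane(c,p,.034)))
g=S["color"].mean(2); p,st=blob(S,g<60,(356,290)); print("head scene",st,[rect(plane(S,p,z)) for z in (.0,.039)])
E
```

```text
top [[273.70001220703125, 179.6999969482422], [273.1000061035156, 221.5], [184.60000610351562, 209.60000610351562], [188.1999969482422, 171.39999389648438]] [[0.5318, -0.031], [0.4025, -0.0329], [0.4311, 0.2416], [0.5505, 0.2355]]
 edge len 0.129327225586469 axis deg 90.85660255619591 mid [ 0.46710922 -0.03194983]
0.26710344295732574 85.97858486394665
0.2759853757095132 84.04216598489003
scene [[308.79998779296875, 205.89999389648438], [273.5, 217.3000030517578]] [[0.5309, -0.0359], [0.4183, -0.0283]]
 edge len 0.11282848650581276 axis deg 86.10728637762625 mid [ 0.47462014 -0.03211675]
bar top [291 176  54  17 553] (array([ 0.51667267, -0.1625033 ]), (160.9, 33.9), 83.5199966430664)
bar scene [313 209  37  42 469] (array([ 0.51667944, -0.16267624]), (159.6, 29.0), 83.71226501464844)
head scene [339 271  33  36 687] [(array([ 0.47616797, -0.3345163 ]), (107.0, 50.1), 20.86945915222168), (array([ 0.45392499, -0.35529672]), (102.3, 47.9), 20.86943244934082)]
```

```bash
python3 - <<'E'
from h import *
a=np.radians(85.2); e=np.array([.4714,-.0265]); ax=np.array([np.cos(a),np.sin(a)]); ay=np.array([-ax[1],ax[0]])
O=e+.105*ax; print(O)
def W(x,y,z): return [*(O+x*ax+y*ay),z]
polys=[[W(x,y,.006) for x,y in((-.105,-.062),(.163,-.062),(.163,.062),(-.105,.062))],
 [W(x,y,.075) for x,y in((0,-.035),(.16,-.035),(.16,.035),(0,.035))],
 [W(-.03,.036,.036),W(-.004,.027,.036)],[W(-.03,-.036,.036),W(-.004,-.027,.036)],[W(0,-.027,.006),W(0,.027,.006)]]
out=[]
for n,(x,y,w,h) in (("top",(170,160,115,70)),("scene",(230,135,90,90))):
    c=camera(n); k=6; im=cv2.resize(c["color"][y:y+h,x:x+w],None,fx=k,fy=k,interpolation=cv2.INTER_CUBIC)
    for P in polys:
        p=((proj(c,P)-[x,y]+.5)*k).astype(int); cv2.polylines(im,[p],len(P)>2,(0,0,255),1)
    out.append(im)
f=.62; hs=[cv2.resize(i,None,fx=f,fy=f) for i in out]
H=max(i.shape[0] for i in hs); hs=[cv2.copyMakeBorder(i,0,H-i.shape[0],0,0,0) for i in hs]
r=np.hstack(hs); print(r.shape); cv2.imwrite("pics/ov.png",r)
E
```

```text
[0.48018617 0.07813175]
(335, 763, 3)
```

View pics/ov.png

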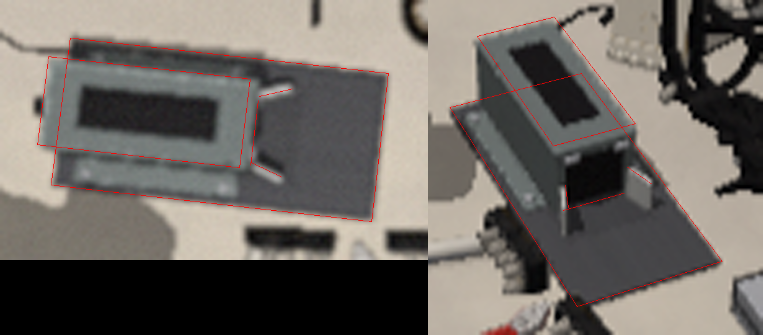

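The overlay shows the plate, mouth line (595,200) and cheeks agreeing with the measured box pose in both views. Poses:

| Item | x | y | Axis |
|---|---|---|---|
| Box flap | 0.480 | 0.078 | 85.2° |
| Bar | 0.5167 | -0.1625 | 83.6° |
| Head | 0.468 | -0.343 | 20.7° |

Now I'll work out the moves.

```bash
cat >> h.py <<'E'
from scipy.spatial.transform import Rotation as Rn
def mv(*targets):
    "targets: (x,y,z,yaw of tool y deg), tool straight down"
    s=state(); R0=Rn.from_rotvec(s["eef_rot"])
    for x,y,z,a in targets:
        a=np.radians(a); Y=np.array([np.cos(a),np.sin(a),0]); Z=np.array([0,0,-1.])
        R=Rn.from_matrix(np.c_[np.cross(Y,Z),Y,Z])
        print((R0.inv().apply(np.array([x,y,z])-s["ee_pos"])).round(4),(R0.inv()*R).as_rotvec().round(4), "dist",np.linalg.norm(np.array([x,y,z])-s["ee_pos"]).round(3))
def st():
    s=state(); Y=Rn.from_rotvec(s["eef_rot"]).as_matrix(); print(round(s["clock"],2),s["ee_pos"].round(4),"yawY",np.degrees(np.arctan2(Y[1,1],Y[0,1])).round(2),"F",s["contact_force"].round(1),"grip",round(s["grip_width"],3),round(s["finger_force"],1),"j",s["joints"].round(2),Y[:,2].round(3))
E
python3 -c "
from h import *
mv((.43,.1,.23,0),(.468,-.343,.13,-69.3))"
```

```text
[-0.3938 -0.3753  0.0013] [-2.00e-04  2.00e-04  1.33e+00] dist 0.544
[-0.5363 -0.7964  0.1014] [-1.0000e-04  3.0000e-04  2.5395e+00] dist 0.965
```

carry_out([
  [-0.394, -0.375, 0, 0, 0, 1.33, 100],
  [-0.394, -0.375, 0, 0, 0, 1.33, 100],
  [-0.394, -0.375, 0, 0, 0, 1.33, 100],
  [-0.394, -0.375, 0, 0, 0, 1.33, 100],
  [-0.394, -0.375, 0, 0, 0, 1.33, 100],
  [-0.394, -0.375, 0, 0, 0, 1.33, 100],
  [-0.394, -0.375, 0, 0, 0, 1.33, 100],
  [-0.394, -0.375, 0, 0, 0, 1.33, 100],
  [-0.394, -0.375, 0, 0, 0, 1.33, 100],
  [-0.394, -0.375, 0, 0, 0, 1.33, 100],
  [-0.394, -0.375, 0, 0, 0, 1.33, 100],
  [-0.394, -0.375, 0, 0, 0, 1.33, 100],
  [-0.394, -0.375, 0, 0, 0, 1.33, 100],
  [-0.394, -0.375, 0, 0, 0, 1.33, 100],
  [-0.394, -0.375, 0, 0, 0, 1.33, 100],
  [-0.394, -0.375, 0, 0, 0, 1.33, 100],
], newtons=40)

```text
clock: 1.73
ee_pos: [0.43, 0.1004, 0.2312]
eef_rot: [-2.222, -2.22, 0.0]
contact_force: [-0.4, 2.0, 0.0]
grip_width: 0.995
finger_force: 0.0
```

```bash
python3 -c "
from h import *
st();mv((.468,-.343,.13,-69.3))"
```

```text
1.73 [0.43   0.1004 0.2312] yawY -0.05 F [-0.4  2.   0. ] grip 0.995 0.0 j [ 0.09  0.11 -0.27  1.19  0.    1.66] [-0.001  0.001 -1.   ]
[-0.4434  0.0385  0.1009] [-1.0000e-03 -2.0000e-04  1.2086e+00] dist 0.456
```

carry_out([
  [-0.443, 0.038, 0.1, 0, 0, 1.21, 100],
  [-0.443, 0.038, 0.1, 0, 0, 1.21, 100],
  [-0.443, 0.038, 0.1, 0, 0, 1.21, 100],
  [-0.443, 0.038, 0.1, 0, 0, 1.21, 100],
  [-0.443, 0.038, 0.1, 0, 0, 1.21, 100],
  [-0.443, 0.038, 0.1, 0, 0, 1.21, 100],
  [-0.443, 0.038, 0.1, 0, 0, 1.21, 100],
  [-0.443, 0.038, 0.1, 0, 0, 1.21, 100],
  [-0.443, 0.038, 0.1, 0, 0, 1.21, 100],
  [-0.443, 0.038, 0.1, 0, 0, 1.21, 100],
  [-0.443, 0.038, 0.1, 0, 0, 1.21, 100],
  [-0.443, 0.038, 0.1, 0, 0, 1.21, 100],
  [-0.443, 0.038, 0.1, 0, 0, 1.21, 100],
  [-0.443, 0.038, 0.1, 0, 0, 1.21, 100],
  [-0.443, 0.038, 0.1, 0, 0, 1.21, 100],
])

```text
clock: 2.98
ee_pos: [0.4688, -0.3403, 0.1317]
eef_rot: [-3.089, -0.568, -0.0]
contact_force: [1.0, -0.0, 0.4]
grip_width: 0.999
finger_force: 0.0
```

```bash
python3 -c "
from h import *
st();mv((.468,-.343,.006,-69.3))
c=camera('scene'); im=cv2.resize(c['color'][200:330,280:440],None,fx=4.5,fy=4.5,interpolation=cv2.INTER_CUBIC); cv2.imwrite('pics/pre.png',im)"
```

```text
2.98 [ 0.4688 -0.3403  0.1317] yawY -69.15 F [ 1.  -0.   0.4] grip 0.999 0.0 j [-0.74  0.43 -0.1   1.04  0.    2.04] [-0.     0.001 -1.   ]
[-0.0017  0.0024  0.1257] [-0.0008 -0.0002  0.0025] dist 0.126
```

View pics/pre.png

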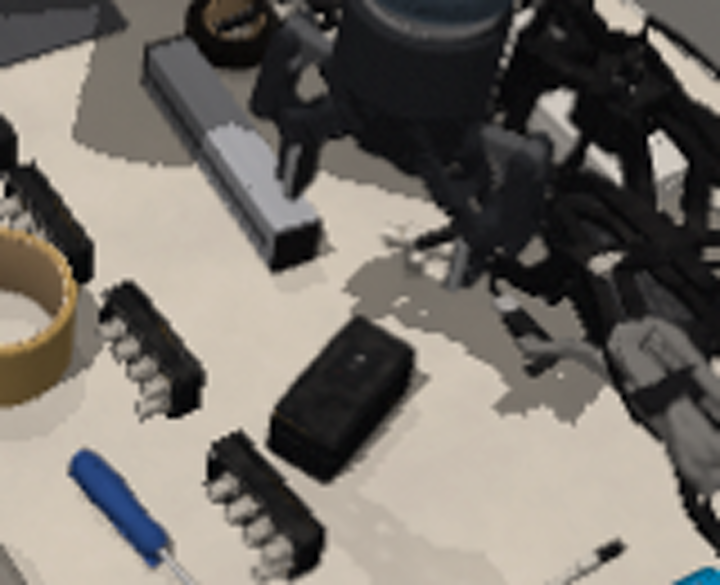

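The view shows the gripper hanging over the head at (340,400), its fingers spanning the head's width and clear space on both sides. I'll descend and close.

carry_out([
  [-0.002, 0.002, 0.03, 0, 0, 0, 100],
  [-0.002, 0.002, 0.06, 0, 0, 0, 100],
  [-0.002, 0.002, 0.08, 0, 0, 0, 100],
  [-0.002, 0.002, 0.1, 0, 0, 0, 100],
  [-0.002, 0.002, 0.115, 0, 0, 0, 100],
  [-0.002, 0.002, 0.126, 0, 0, 0, 100],
  [-0.002, 0.002, 0.126, 0, 0, 0, 100],
  [-0.002, 0.002, 0.126, 0, 0, 0, 30],
  [-0.002, 0.002, 0.126, 0, 0, 0, 30],
  [-0.002, 0.002, 0.126, 0, 0, 0, 30],
  [-0.002, 0.002, 0.126, 0, 0, 0, 30],
  [-0.002, 0.002, 0.126, 0, 0, 0, 30],
  [-0.002, 0.002, 0.126, 0, 0, 0, 30],
  [-0.002, 0.002, 0.126, 0, 0, 0, 30],
  [-0.002, 0.002, 0.126, 0, 0, 0, 30],
  [-0.002, 0.002, 0.126, 0, 0, 0, 30],
])

```text
clock: 4.37
ee_pos: [0.4682, -0.3461, 0.0068]
eef_rot: [3.089, 0.563, 0.003]
contact_force: [-0.2, 0.5, 5.9]
grip_width: 0.478
finger_force: 42.5
```

```bash
python3 -c "
from h import *
st()"
```

```text
4.37 [ 0.4682 -0.3461  0.0068] yawY -69.33 F [-0.2  0.5  5.9] grip 0.478 42.5 j [-0.75  0.55 -0.26  0.76  0.    2.04] [ 0.002 -0.001 -1.   ]
```

```bash
python3 -c "
from h import *
mv((.4758,.0253,.11,-4.8))"
```

```text
[ 0.1384 -0.3445 -0.1038] [ 2.9000e-03 -2.0000e-04 -1.1262e+00] dist 0.386
```

carry_out([
  [0, 0, -0.02, 0, 0, 0, 30],
  [0, 0, -0.05, 0, 0, 0, 30],
  [0, 0, -0.08, 0, 0, 0, 30],
  [0, 0, -0.104, 0, 0, 0, 30],
  [0.138, -0.344, -0.104, 0, 0, -1.126, 30],
  [0.138, -0.344, -0.104, 0, 0, -1.126, 30],
  [0.138, -0.344, -0.104, 0, 0, -1.126, 30],
  [0.138, -0.344, -0.104, 0, 0, -1.126, 30],
  [0.138, -0.344, -0.104, 0, 0, -1.126, 30],
  [0.138, -0.344, -0.104, 0, 0, -1.126, 30],
  [0.138, -0.344, -0.104, 0, 0, -1.126, 30],
  [0.138, -0.344, -0.104, 0, 0, -1.126, 30],
  [0.138, -0.344, -0.104, 0, 0, -1.126, 30],
  [0.138, -0.344, -0.104, 0, 0, -1.126, 30],
  [0.138, -0.344, -0.104, 0, 0, -1.126, 30],
  [0.138, -0.344, -0.104, 0, 0, -1.126, 30],
  [0.138, -0.344, -0.104, 0, 0, -1.126, 30],
  [0.138, -0.344, -0.104, 0, 0, -1.126, 30],
])

```text
clock: 5.87
ee_pos: [0.475, 0.024, 0.1093]
eef_rot: [2.316, 2.123, -0.0]
contact_force: [0.8, -0.0, -1.4]
grip_width: 0.481
finger_force: 41.6
```

```bash
python3 -c "
from h import *
st();mv((.4758,.0253,.014,-4.8))
c=camera('scene'); im=cv2.resize(c['color'][100:240,215:395],None,fx=4.2,fy=4.2,interpolation=cv2.INTER_CUBIC); cv2.imwrite('pics/led.png',im)"
```

```text
5.87 [0.475  0.024  0.1093] yawY -4.98 F [ 0.8 -0.  -1.4] grip 0.481 41.6 j [-0.08  0.26 -0.42  0.9  -0.    1.57] [ 0. -0. -1.]
[0.0014 0.0007 0.0953] [ 0.0001  0.0001 -0.0031] dist 0.095
```

View pics/led.png

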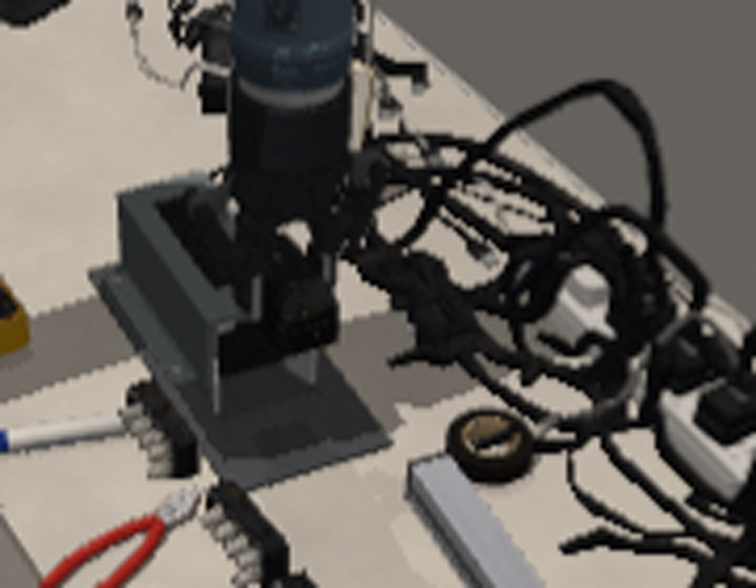

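The head is held level, lined up with the box, with its rear lower right corner at crop (338,345), image (295.5,182). I'll check its length offset from that corner.

```bash
python3 -c "
from h import *
c=camera('scene'); s=state()['ee_pos']; a=np.radians(85.02); ax=np.array([np.cos(a),np.sin(a)]); ay=np.array([-ax[1],ax[0]])
for px,z in(((295.5,182.1),.1025),((294.9,170),.1415)):
  w=plane(c,[px],z)[0]-s[:2]; print(w@ax,w@ay)
O=np.array([.4802,.0781]); print('tcp in box',(s[:2]-O)@ax,(s[:2]-O)@ay)
"
```

```text
-0.04560330241509474 -0.01809957971526006
-0.040986524865077166 -0.016723840846446604
tcp in box -0.054287728378818005 0.0005130790603388998
```

carry_out([
  [0.001, 0.001, 0.03, 0, 0, -0.003, 30],
  [0.001, 0.001, 0.055, 0, 0, -0.003, 30],
  [0.001, 0.001, 0.075, 0, 0, -0.003, 30],
  [0.001, 0.001, 0.085, 0, 0, -0.003, 30],
  [0.001, 0.001, 0.092, 0, 0, -0.003, 30],
  [0.001, 0.001, 0.0965, 0, 0, -0.003, 30],
  [0.001, 0.001, 0.0965, 0, 0, -0.003, 30],
  [0.001, 0.001, 0.0965, 0, 0, -0.003, 30],
])

```text
clock: 6.63
ee_pos: [0.4767, 0.0258, 0.0134]
eef_rot: [2.31, 2.128, 0.002]
contact_force: [0.4, 0.1, -1.1]
grip_width: 0.479
finger_force: 41.7
```

```bash
python3 -c "
from h import *
st()"
```

```text
6.63 [0.4767 0.0258 0.0134] yawY -4.69 F [ 0.4  0.1 -1.1] grip 0.479 41.7 j [-0.08  0.37 -0.55  0.65  0.    1.57] [ 0.001 -0.    -1.   ]
```

carry_out([
  [0, 0, 0.0005, 0, 0, 0, 30],
  [0, 0, 0.0005, 0, 0, 0, 75],
  [0, 0, 0.0005, 0, 0, 0, 75],
  [0, 0, 0.0005, 0, 0, 0, 75],
  [0, 0, 0.0005, 0, 0, 0, 75],
  [0, 0, 0.0005, 0, 0, 0, 75],
  [0, 0, 0.0005, 0, 0, 0, 75],
  [0, 0, -0.02, 0, 0, 0, 75],
  [0, 0, -0.05, 0, 0, 0, 75],
  [0, 0, -0.09, 0, 0, 0, 75],
  [0, 0, -0.12, 0, 0, 0, 75],
  [0, 0, -0.12, 0, 0, 0, 75],
])

```text
clock: 7.63
ee_pos: [0.4804, 0.0259, 0.139]
eef_rot: [2.304, 2.124, 0.012]
contact_force: [1.0, 0.4, 0.8]
grip_width: 0.752
finger_force: 0.0
```

```bash
python3 -c "
from h import *
st();mv((.5117,-.2072,.1,-6.4))"
```

```text
7.63 [0.4804 0.0259 0.139 ] yawY -4.63 F [1.  0.4 0.8] grip 0.752 0.0 j [-0.08  0.23 -0.37  0.96  0.    1.57] [ 0.011 -0.001 -1.   ]
[-0.2299  0.0496  0.0395] [ 0.011  -0.0003  0.0309] dist 0.238
```

carry_out([
  [-0.23, 0.05, 0.035, 0, 0, 0.03, 60],
  [-0.23, 0.05, 0.035, 0, 0, 0.03, 60],
  [-0.23, 0.05, 0.035, 0, 0, 0.03, 60],
  [-0.23, 0.05, 0.035, 0, 0, 0.03, 60],
  [-0.23, 0.05, 0.035, 0, 0, 0.03, 60],
  [-0.23, 0.05, 0.035, 0, 0, 0.03, 60],
  [-0.23, 0.05, 0.035, 0, 0, 0.03, 60],
  [-0.23, 0.05, 0.035, 0, 0, 0.03, 60],
  [-0.23, 0.05, 0.035, 0, 0, 0.03, 60],
])

```text
clock: 8.38
ee_pos: [0.5065, -0.2064, 0.0972]
eef_rot: [-2.34, -2.094, -0.0]
contact_force: [-0.3, -0.2, -0.3]
grip_width: 0.601
finger_force: 0.0
```

```bash
python3 -c "
from h import *
st();mv((.5117,-.2072,.004,-6.4))
c=camera('scene'); im=cv2.resize(c['color'][120:290,220:400],None,fx=3.5,fy=3.5,interpolation=cv2.INTER_CUBIC); cv2.imwrite('pics/bar.png',im)
t=camera('top');g=t['color'].mean(2); cv2.imwrite('pics/t1.png',t['color'])
o=np.array([.4802,.0781]);a=np.radians(85.2); ax=np.array([np.cos(a),np.sin(a)]); ay=np.array([-ax[1],ax[0]])
m=g<60; m[:, :235]=0; m[:,275:]=0; m[:178]=0; m[217:]=0
p=np.argwhere(m)[:,::-1]; w=plane(t,p,.045)-o; r=rect(np.c_[w@ax,w@ay]); print(len(p),r)"
```

```text
8.38 [ 0.5065 -0.2064  0.0972] yawY -6.37 F [-0.3 -0.2 -0.3] grip 0.601 0.0 j [-0.5   0.4  -0.25  0.93  0.    1.18] [-0.001  0.001 -1.   ]
[-0.0004  0.0053  0.0932] [-0.0013 -0.0012  0.0006] dist 0.093
820 (array([-0.05154015,  0.0024726 ]), (110.3, 106.5), 92.76891279220581)
```

View pics/bar.png

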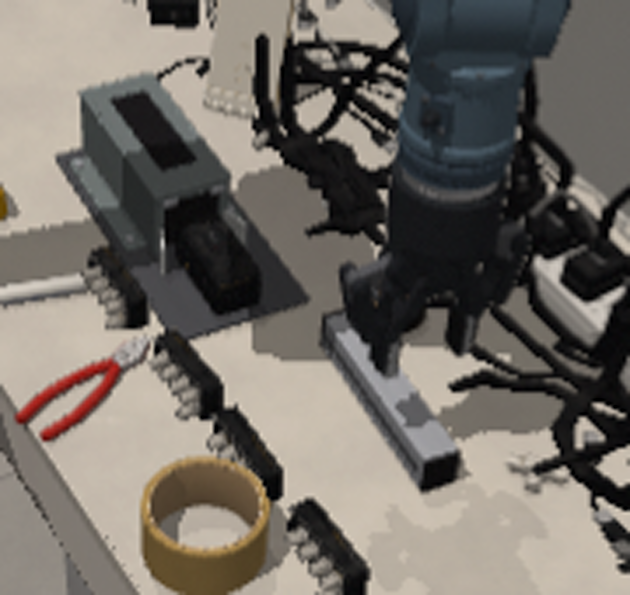

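The head sits lengthwise on the ledge, rear end at (235,285) and front between the cheeks. The gripper is over the bar's rear half, and a cable tip at (455,385) lies just outside the right finger.

carry_out([
  [0, 0.005, 0.03, 0, 0, 0, 55],
  [0, 0.005, 0.055, 0, 0, 0, 55],
  [0, 0.005, 0.075, 0, 0, 0, 55],
  [0, 0.005, 0.087, 0, 0, 0, 55],
  [0, 0.005, 0.094, 0, 0, 0, 55],
  [0, 0.005, 0.094, 0, 0, 0, 55],
  [0, 0.005, 0.094, 0, 0, 0, 15],
  [0, 0.005, 0.094, 0, 0, 0, 15],
  [0, 0.005, 0.094, 0, 0, 0, 15],
  [0, 0.005, 0.094, 0, 0, 0, 15],
  [0, 0.005, 0.094, 0, 0, 0, 15],
  [0, 0.005, 0.094, 0, 0, 0, 15],
  [0, 0.005, 0.094, 0, 0, 0, 15],
], newtons=80)

```text
clock: 9.57
ee_pos: [0.5131, -0.2079, 0.0049]
eef_rot: [2.34, 2.094, 0.002]
contact_force: [-0.6, 1.4, 6.2]
grip_width: 0.338
finger_force: 79.6
```

```bash
python3 -c "
from h import *
st()
o=np.array([.4802,.0781]);a=np.radians(85.2); ax=np.array([np.cos(a),np.sin(a)]); P=o-(.205+.045)*ax; print(P)
mv((P[0],P[1],.05,-4.8))"
```

```text
9.57 [ 0.5131 -0.2079  0.0049] yawY -6.35 F [-0.6  1.4  6.2] grip 0.338 79.6 j [-0.5   0.51 -0.35  0.72  0.    1.18] [ 0.002 -0.    -1.   ]
[ 0.45928054 -0.17102321]
[ 0.0307 -0.0575 -0.0452] [ 0.0021  0.0002 -0.0271] dist 0.079
```

```bash
python3 -c "
from h import *
mv((.4584,-.181,.013,-4.8))"
```

```text
[ 0.0207 -0.0573 -0.0082] [ 0.0021  0.0002 -0.0271] dist 0.061
```

carry_out([
  [0, 0, -0.015, 0, 0, 0, 15],
  [0, 0, -0.035, 0, 0, 0, 15],
  [0, 0, -0.05, 0, 0, 0, 15],
  [0.007, -0.02, -0.05, 0, 0, -0.01, 15],
  [0.014, -0.04, -0.05, 0, 0, -0.02, 15],
  [0.021, -0.057, -0.05, 0, 0, -0.027, 15],
  [0.021, -0.057, -0.05, 0, 0, -0.027, 15],
  [0.021, -0.057, -0.03, 0, 0, -0.027, 15],
  [0.021, -0.057, -0.015, 0, 0, -0.027, 15],
  [0.021, -0.057, -0.008, 0, 0, -0.027, 15],
  [0.021, -0.057, -0.008, 0, 0, -0.027, 15],
  [0.021, -0.057, -0.008, 0, 0, -0.027, 15],
])

```text
clock: 10.57
ee_pos: [0.4577, -0.1805, 0.0116]
eef_rot: [-2.312, -2.125, 0.001]
contact_force: [0.6, -0.3, -1.2]
grip_width: 0.336
finger_force: 79.5
```

```bash
python3 -c "
from h import *
st()
c=camera('scene'); im=cv2.resize(c['color'][130:280,220:390],None,fx=4,fy=4,interpolation=cv2.INTER_CUBIC); cv2.imwrite('pics/push0.png',im)
s=state()['ee_pos'][:2];o=np.array([.4802,.0781]);a=np.radians(85.2); ax=np.array([np.cos(a),np.sin(a)]); ay=np.array([-ax[1],ax[0]])
print((s-o)@ax,(s-o)@ay); P=o+(.057-.1305)*ax; mv((P[0],P[1],.013,-4.8))"
```

```text
10.57 [ 0.4577 -0.1805  0.0116] yawY -4.82 F [ 0.6 -0.3 -1.2] grip 0.336 79.5 j [-0.5   0.4  -0.51  0.66 -0.    1.15] [-0.001  0.    -1.   ]
-0.25978620048460427 0.00020390672285014097
[ 1.863e-01  1.000e-04 -9.000e-04] [ 0.0004  0.0002 -0.0003] dist 0.186
```

View pics/push0.png

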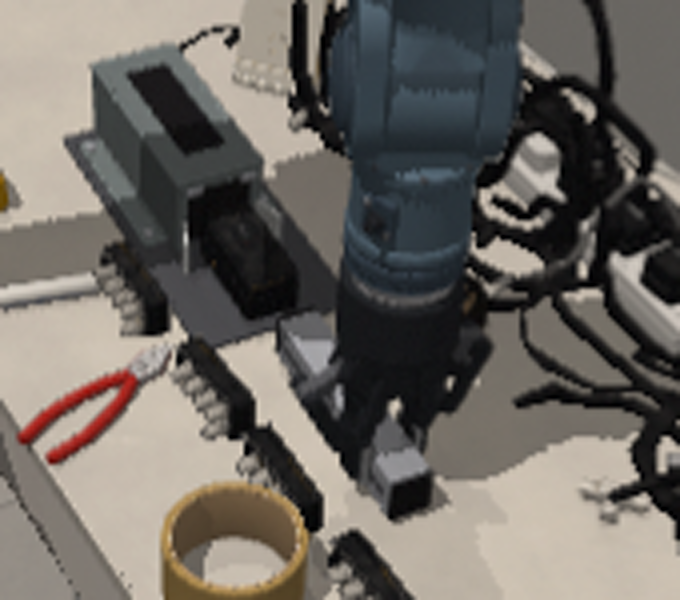

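The bar is level behind the head, its tip at (290,325) by the ledge's free edge and in line with the head. I'll push slowly.

carry_out([
  [0, 0, -0.002, 0, 0, 0, 15],
  [0.008, 0, -0.002, 0, 0, 0, 15],
  [0.016, 0, -0.002, 0, 0, 0, 15],
  [0.024, 0, -0.002, 0, 0, 0, 15],
  [0.03, 0, -0.002, 0, 0, 0, 15],
  [0.036, 0, -0.002, 0, 0, 0, 15],
  [0.042, 0, -0.002, 0, 0, 0, 15],
  [0.048, 0, -0.002, 0, 0, 0, 15],
  [0.054, 0, -0.002, 0, 0, 0, 15],
  [0.06, 0, -0.002, 0, 0, 0, 15],
  [0.066, 0, -0.002, 0, 0, 0, 15],
  [0.072, 0, -0.002, 0, 0, 0, 15],
  [0.078, 0, -0.002, 0, 0, 0, 15],
  [0.084, 0, -0.002, 0, 0, 0, 15],
  [0.09, 0, -0.002, 0, 0, 0, 15],
  [0.096, 0, -0.002, 0, 0, 0, 15],
  [0.1, 0, -0.002, 0, 0, 0, 15],
  [0.1, 0, -0.002, 0, 0, 0, 15],
])

```text
clock: 12.12
ee_pos: [0.4659, -0.0793, 0.0136]
eef_rot: [-2.31, -2.127, -0.001]
contact_force: [0.3, -0.4, -1.6]
grip_width: 0.338
finger_force: 79.5
```

```bash
python3 -c "
from h import *
st()
s=state()['ee_pos'][:2];o=np.array([.4802,.0781]);a=np.radians(85.2); ax=np.array([np.cos(a),np.sin(a)]); ay=np.array([-ax[1],ax[0]])
print((s-o)@ax,(s-o)@ay); P=o+(.057-.1305)*ax; mv((P[0],P[1],.013,-4.8))
c=camera('scene'); im=cv2.resize(c['color'][130:260,220:370],None,fx=4,fy=4,interpolation=cv2.INTER_CUBIC); cv2.imwrite('pics/push1.png',im)"
```

```text
12.12 [ 0.4659 -0.0793  0.0136] yawY -4.74 F [ 0.3 -0.4 -1.6] grip 0.338 79.5 j [-0.3   0.37 -0.55  0.65  0.    1.35] [-0.     0.002 -1.   ]
-0.1580516363655386 0.00103563625494224
[0.0845 0.0011 0.0008] [-0.0005 -0.0018  0.0011] dist 0.085
```

carry_out([
  [0.006, 0, 0, 0, 0, 0, 15],
  [0.012, 0, 0, 0, 0, 0, 15],
  [0.018, 0, 0, 0, 0, 0, 15],
  [0.024, 0, 0, 0, 0, 0, 15],
  [0.03, 0.001, 0, 0, 0, 0, 15],
  [0.036, 0.001, 0, 0, 0, 0, 15],
  [0.042, 0.001, 0, 0, 0, 0, 15],
  [0.048, 0.001, 0, 0, 0, 0, 15],
  [0.054, 0.001, 0, 0, 0, 0, 15],
  [0.06, 0.001, 0, 0, 0, 0, 15],
  [0.066, 0.001, 0, 0, 0, 0, 15],
  [0.07, 0.001, 0, 0, 0, 0, 15],
  [0.074, 0.001, 0, 0, 0, 0, 15],
  [0.077, 0.001, 0, 0, 0, 0, 15],
  [0.08, 0.001, 0, 0, 0, 0, 15],
  [0.082, 0.001, 0, 0, 0, 0, 15],
  [0.084, 0.001, 0, 0, 0, 0, 15],
  [0.084, 0.001, 0, 0, 0, 0, 15],
  [0.084, 0.001, 0, 0, 0, 0, 15],
])

```text
clock: 13.75
ee_pos: [0.4742, 0.0032, 0.0137]
eef_rot: [-2.312, -2.126, -0.001]
contact_force: [-0.3, 0.8, -3.0]
grip_width: 0.337
finger_force: 79.3
```

```bash
python3 -c "
from h import *
st()
s=state()['ee_pos'][:2];o=np.array([.4802,.0781]);a=np.radians(85.2); ax=np.array([np.cos(a),np.sin(a)]); ay=np.array([-ax[1],ax[0]])
print((s-o)@ax,(s-o)@ay)
c=camera('scene'); im=cv2.resize(c['color'][110:240,200:350],None,fx=4,fy=4,interpolation=cv2.INTER_CUBIC); cv2.imwrite('pics/push2.png',im)"
```

```text
13.75 [0.4742 0.0032 0.0137] yawY -4.8 F [-0.3  0.8 -3. ] grip 0.337 79.3 j [-0.13  0.37 -0.55  0.65  0.    1.53] [-0.     0.001 -1.   ]
-0.0751169088763481 -0.00028944363107414196
```

View pics/push2.png

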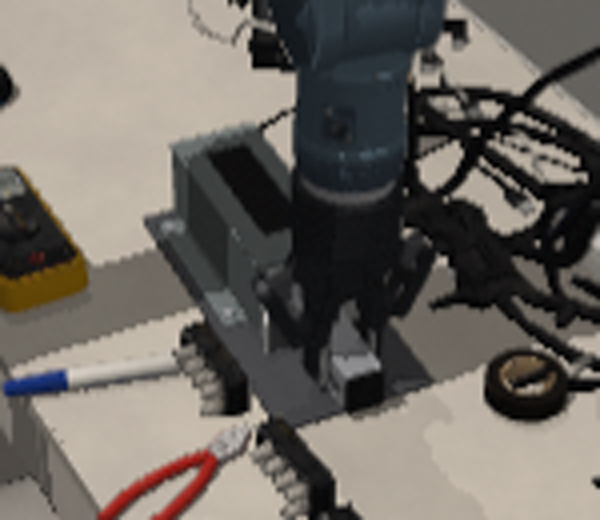

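The bar is inside, its rear end at (360,385) just over the ledge's edge, with the tip about 55 mm past the flap's plane. I'll push 3 mm more, then draw it out.

carry_out([
  [0.0015, 0, 0, 0, 0, 0, 15],
  [0.003, 0, 0, 0, 0, 0, 15],
  [0.003, 0, 0, 0, 0, 0, 15],
  [0.003, 0, 0, 0, 0, 0, 15],
])

```text
clock: 14.13
ee_pos: [0.4745, 0.0059, 0.0138]
eef_rot: [-2.313, -2.126, -0.0]
contact_force: [1.4, -0.5, -2.5]
grip_width: 0.338
finger_force: 79.3
```

carry_out([
  [-0.008, 0, 0, 0, 0, 0, 15],
  [-0.02, 0, 0, 0, 0, 0, 15],
  [-0.035, 0, 0, 0, 0, 0, 15],
  [-0.05, 0, 0, 0, 0, 0, 15],
  [-0.065, 0, 0, 0, 0, 0, 15],
  [-0.08, 0, 0, 0, 0, 0, 15],
  [-0.095, 0, 0, 0, 0, 0, 15],
  [-0.11, 0, 0, 0, 0, 0, 15],
  [-0.125, 0, 0, 0, 0, 0, 15],
  [-0.14, 0, 0, 0, 0, 0, 15],
  [-0.155, 0, 0, 0, 0, 0, 15],
  [-0.17, 0, 0, 0, 0, 0, 15],
  [-0.185, 0, 0, 0, 0, 0, 15],
  [-0.2, 0, 0, 0, 0, 0, 15],
  [-0.215, 0, 0, 0, 0, 0, 15],
  [-0.215, 0, 0, 0, 0, 0, 15],
  [-0.215, 0, 0, 0, 0, 0, 15],
])

```text
clock: 15.55
ee_pos: [0.4566, -0.2093, 0.0139]
eef_rot: [2.314, 2.124, 0.001]
contact_force: [-0.9, 1.1, -2.3]
grip_width: 0.336
finger_force: 79.5
```

```bash
python3 -c "
from h import *
st(); mv((.513,-.208,.05,-6.4),(.513,-.208,.0055,-6.4))
c=camera('scene'); im=cv2.resize(c['color'][130:250,220:350],None,fx=5,fy=5,interpolation=cv2.INTER_CUBIC); cv2.imwrite('pics/out.png',im)"
```

```text
15.55 [ 0.4566 -0.2093  0.0139] yawY -4.91 F [-0.9  1.1 -2.3] grip 0.336 79.5 j [-0.56  0.41 -0.48  0.68  0.    1.1 ] [ 0.001  0.    -1.   ]
[ 0.0061  0.0561 -0.036 ] [ 0.0009 -0.0005  0.0259] dist 0.067
[0.0061 0.0561 0.0085] [ 0.0009 -0.0005  0.0259] dist 0.057
```

View pics/out.png

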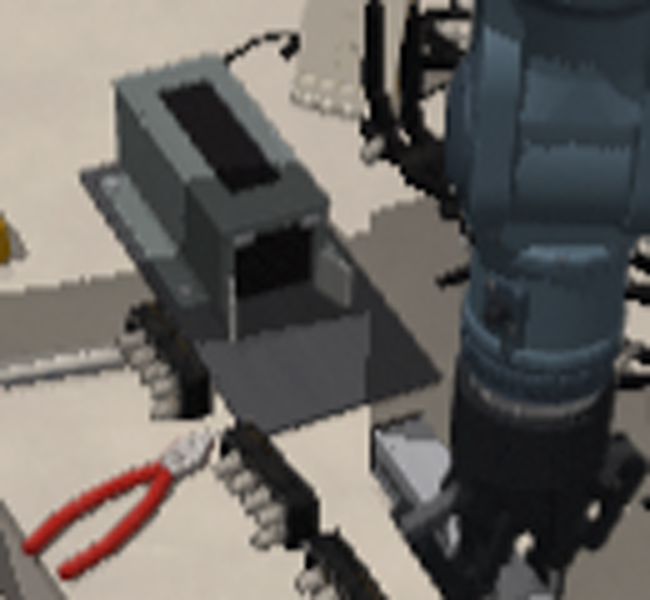

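The mouth at (272,262) shows an evenly dark flap with the ledge empty and the bar drawn out. I'll lay the bar back on its old spot and check the flap numerically, as I've now viewed 11 pictures, one over the limit.

carry_out([
  [0, 0, -0.015, 0, 0, 0, 15],
  [0, 0, -0.03, 0, 0, 0, 15],
  [0.003, 0.02, -0.036, 0, 0, 0.01, 15],
  [0.006, 0.04, -0.036, 0, 0, 0.02, 15],
  [0.006, 0.056, -0.036, 0, 0, 0.026, 15],
  [0.006, 0.056, -0.036, 0, 0, 0.026, 15],
  [0.006, 0.056, -0.02, 0, 0, 0.026, 15],
  [0.006, 0.056, -0.005, 0, 0, 0.026, 15],
  [0.006, 0.056, 0.003, 0, 0, 0.026, 15],
  [0.006, 0.056, 0.007, 0, 0, 0.026, 15],
  [0.006, 0.056, 0.008, 0, 0, 0.026, 15],
  [0.006, 0.056, 0.008, 0, 0, 0.026, 15],
])

```text
clock: 16.6
ee_pos: [0.5124, -0.2069, 0.0058]
eef_rot: [-2.34, -2.096, 0.0]
contact_force: [-0.7, -0.3, -2.2]
grip_width: 0.338
finger_force: 79.6
```

```bash
python3 -c "
from h import *
st()
c=camera('scene')['color'].astype(int).mean(2); o=cv2.imread('pics/scene0.png').astype(int).mean(2)
print(o[174:192:2,264:288:3].round(0));print(c[174:192:2,264:288:3].round(0))"
```

```text
16.6 [ 0.5124 -0.2069  0.0058] yawY -6.29 F [-0.7 -0.3 -2.2] grip 0.338 79.6 j [-0.5   0.51 -0.34  0.72  0.    1.18] [-0.  0. -1.]
[[112. 107.  93.  68.  52.  38.  96.  79.]
 [ 82.  58.  90.  29.  12.  11.  27.  45.]
 [ 52. 115.  47.  10.   8.  11.  33.  65.]
 [ 57.   9.  13.  10.  10.  10.  35. 137.]
 [ 56.  12.   7.   8.   9.  11.  38. 114.]
 [ 56.   9.   8.  11.   9.  10.  39. 109.]
 [ 59.  11.  12.   9.  11.  19.  54. 108.]
 [ 58.   8.  11.  23.  31.  57.  63. 102.]
 [ 58.  45.  57.  57.  58.  65.  64.  64.]]
[[66. 66. 65. 58. 53. 37. 75. 84.]
 [58. 54. 69. 30. 12. 12. 29. 49.]
 [47. 87. 40. 12. 12. 11. 35. 70.]
 [49. 10. 11. 12. 11. 11. 37. 98.]
 [49. 12. 12. 12. 14. 11. 38. 77.]
 [49. 13. 10. 12. 13. 12. 39. 77.]
 [50. 10. 10. 11. 13. 22. 43. 78.]
 [50. 12. 10. 24. 34. 36. 38. 71.]
 [49. 46. 37. 38. 38. 38. 37. 37.]]
```

carry_out([
  [0, 0, 0.001, 0, 0, 0, 15],
  [0, 0, 0.001, 0, 0, 0, 15],
  [0, 0, 0.001, 0, 0, 0, 55],
  [0, 0, 0.001, 0, 0, 0, 55],
  [0, 0, 0.001, 0, 0, 0, 55],
  [0, 0, 0.001, 0, 0, 0, 55],
  [0, 0, 0.001, 0, 0, 0, 55],
  [0, 0, -0.01, 0, 0, 0, 55],
  [0, 0, -0.03, 0, 0, 0, 55],
  [0, 0, -0.06, 0, 0, 0, 55],
  [0, 0, -0.1, 0, 0, 0, 55],
  [0, 0, -0.14, 0, 0, 0, 55],
  [0, 0, -0.18, 0, 0, 0, 55],
  [0, 0, -0.18, 0, 0, 0, 55],
])

```text
clock: 17.82
ee_pos: [0.5171, -0.2094, 0.1955]
eef_rot: [2.33, 2.087, 0.008]
contact_force: [0.9, -0.3, 0.4]
grip_width: 0.549
finger_force: 0.0
```

```bash
python3 -c "
from h import *
st()
c=camera('scene'); h=cv2.cvtColor(c['color'],cv2.COLOR_BGR2HSV).astype(int); im=c['color'].astype(int)
for sd in((330,228),(345,250),(320,215)):
  try:
    p,s=blob(c,(im[...,2]-im[...,0]<8)&(h[...,2]>70),sd); print('bar',s,rect(plane(c,p,.034)))
  except Exception as e: print(e)
print(im.mean(2)[174:192:2,264:288:3].round(0))
r=lambda n: cv2.imread(n).astype(int).mean(2)[174:192:2,264:288:3].round(0)
print(r('pics/scene0.png'))
"
```

```text
17.82 [ 0.5171 -0.2094  0.1955] yawY -6.29 F [ 0.9 -0.3  0.4] grip 0.549 0.0 j [-0.5   0.34 -0.07  1.15  0.    1.18] [ 0.013 -0.007 -1.   ]
bar [312 209  39  50 676] (array([ 0.5075882 , -0.17147751]), (179.3, 45.4), 83.16339111328125)
bar [312 209  39  50 676] (array([ 0.5075882 , -0.17147751]), (179.3, 45.4), 83.16339111328125)
bar [312 209  39  50 676] (array([ 0.5075882 , -0.17147751]), (179.3, 45.4), 83.16339111328125)
[[66. 65. 63. 56. 52. 35. 74. 79.]
 [58. 53. 68. 30. 14. 11. 28. 47.]
 [46. 86. 40. 13. 11. 11. 33. 69.]
 [48. 12. 11. 10. 11. 11. 37. 96.]
 [48. 10. 10. 12.  9. 12. 38. 76.]
 [47. 11. 10. 10. 13. 12. 39. 75.]
 [49. 12. 11. 11. 14. 20. 44. 75.]
 [49. 12. 11. 25. 34. 35. 37. 70.]
 [48. 46. 37. 38. 37. 38. 36. 36.]]
[[112. 107.  93.  68.  52.  38.  96.  79.]
 [ 82.  58.  90.  29.  12.  11.  27.  45.]
 [ 52. 115.  47.  10.   8.  11.  33.  65.]
 [ 57.   9.  13.  10.  10.  10.  35. 137.]
 [ 56.  12.   7.   8.   9.  11.  38. 114.]
 [ 56.   9.   8.  11.   9.  10.  39. 109.]
 [ 59.  11.  12.   9.  11.  19.  54. 108.]
 [ 58.   8.  11.  23.  31.  57.  63. 102.]
 [ 58.  45.  57.  57.  58.  65.  64.  64.]]
```

```bash
python3 -c "
from workcell import *
print(job_done())"
```

```text
the job is handed in; nothing more can be done
None
```

The job is handed in at about 18 s: the head was pushed to about 58 mm past the flap (dead reckoning), the mouth's pixels match the shut flap at the start, and the bar is back flat on its old spot; I viewed 11 pictures, one over the limit of 10.

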